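# Isolate the bench supply and try the dead micromotor unit

## Robot

A 6-joint arm with a two-finger parallel gripper is mounted at the origin on the work surface. World frame = base frame: x ahead of the robot, y to its left, z up, the work surface at z = 0. Lengths are in m, angles in rad, forces in N, time in s.
With the tool pointing down it reaches from about 0.35 to 0.775 m from the base axis. Payload 5.5 kg.
Tool frame: the origin (TCP) lies between the finger pads; the fingertips stand 17 mm ahead of it and the grasp point (between the pads) lies 2 mm behind it; z points along the fingers, y is the line along which they close (so a half turn about z gives the same grasp; the last joint's range is limited). The gripper opens to 85 mm and grips with 20 to 120 N. Pads are 22 mm wide; open, the fingers measure 114 mm over their backs; the gripper's body (76 mm by 85 mm) begins 54 mm behind the grasp point. The pads swing forward as they close: fully open they stand 13 mm farther back than shut.
Start: joints at [1.196, 0.313, 0.046, 1.304, 0, 1.431], TCP at [0.134, 0.559, 0.248] pointing down, gripper open.
Joint ranges: [-2.76, 2.76], [-0.86, 1.69], [-1.03, 1.26], [-2.2, 2.34], [-1.47, 1.5], [-3.14, 3.14]. Speed limits (rad/s): [2.57, 2.57, 3.14, 3.14, 3.14, 3.14].

## Interface

Orientations are given as a unit quaternion [w, x, y, z].
In Python, from rig import env gives the robot as it stands. The module is installed in compiled form; this text tells all that it offers.
- The arm moves only by the shell command python3 -m pendant 'ROWS' [OPENING] [FORCE]. ROWS is a JSON object of lists of equal length, an entry for each row: "xyz": the shift along the tool's x, y, z as a fraction of full scale, a list of three; "turn": the turn, a rotation vector about the tool's x, y, z as a fraction of full scale, a list of three. In form: {"xyz": [[x, y, z], ...], "turn": [[rx, ry, rz], ...]}. A call has 1 to 8 rows; each row shifts and turns the commanded pose from where the row before left it, along the tool's axes as they then stand; what a row does not reach is not made up. Full scale, the value 1, is 40 mm for a shift and 0.08 rad for a turn. A row lasts 1/10 s, in which the tool goes at most 50 mm and 8.59 degrees, less where a joint would pass 70% of its speed; a pose out of reach is approached as far as the arm can. A call with a number of a shift or a turn outside -1 to 1 is refused whole. A call with a gripper value outside its range is refused whole. OPENING is the opening, from 0 (shut) to 1 (fully open), set as the call begins (- or left out, the last holds). The fingers move at their own pace and stop on an object; FORCE is the grip in N (left out, the last holds). Time passes only in rows, so rows that do not move let the fingers close. It gives the time, the measured TCP pose, the force, the opening and the grip force at its end, in the units of the state.
- env.observe(): the state, without advancing time (a new reading comes with each control period).
- env.read_camera(name): name is "scene" or "top" or "wrist"; returns the picture (480x640x3 uint8, blue, green, red); there is no depth.
- env.camera_model(name): a dict with "vertical_fov" (degrees; the focal length in pixels is half the picture's height over the tangent of half this angle, whatever the lens; pixels are square), "cx", "cy" (the principal point, pixels), "D" ([k1, k2, p1, p2, k3] as OpenCV has them; the pictures are not rectified), "position" and "orientation" of the camera in the world; the wrist camera has in their place "hand_eye" (4x4, takes a point from camera to tool coordinates, whose origin is the TCP and whose axes are the flange's). Camera axes: x right, y up, looking along -z (the intrinsics and any distortion apply to the point x, -y, -z); pixel columns grow to the right and rows downward; lengths in m; the calibration is good to about 2 mm. A picture is of the moment at which its call begins: read the wrist's pose just before it. camera_model takes no time and is no camera call.
- env.close_job(): hands the job in; it is judged then, once.
The state is a dict: "time": time; "joints": joint angles; "dq": joint speeds; "tau": joint torques, N m; "position": TCP position; "orientation": TCP orientation; "wrist_force": force on the tool from outside, world axes, zero at the start; "moment": the same for the moment, N m; "finger_gap": finger opening in m; "finger_force": force on a finger pad.
Only numpy, scipy, OpenCV 4.12 (cv2) and the standard library are available. Lean on these libraries where they do the work, as an engineer would, in place of code of your own. Each camera call takes 0.05 s, during which the arm holds its last target. There are 200 camera calls.

## Task

The micromotor control unit is about to be opened for repair, so isolate it and prove it dead: turn the red handle of the bench isolator a quarter turn anticlockwise to off, then swing its steel lockout hasp well out from under the handle so that the padlock hole is clear. Then try the unit's power switch: pull its black knob out until it clicks into its detent, leave it out for about half a second, and push it fully home again. Leave the isolator off with the hasp out, and do not disturb the padlock, the tin on the unit or the pliers.

Things in the scene. Friction and masses are not known exactly. Their poses are not given: they have to be found in the camera images.
- isolator: Bench isolator, fixed: light grey box (140 mm up the slope x 120 wide x 65 deep). Face slopes 18 degrees from level, looking up and to own -x. Origin: bench level under the middle; x to its back, y to its left seen from its front, z up. Face centre at own (-10, 0, 87) mm. Yellow plate, bar mark at top (on), ring at left (off). Lug (12 x 4 x 16 mm high) low on the face, left of the tab at on.
- handle_grip (a point): Point on the turning axis of the red handle, 28 mm out from the face, half-way up its grip bar. z: out of the face along the axis; x: along the bar to the pointer end (up the slope at on, left at off); it turns with the handle. Bar: 14 mm thick, 14 to 42 mm above the face, from 28 mm on the pointer side (+x) to 40 mm on the tail side (-x) of the axis. Below it: a 44 mm disc and the hasp.
- isolator_handle (a joint): Angle of the red handle, rad: 0 = on (bar up and down the slope), 1.571 = off (bar crosswise; a quarter turn anticlockwise seen from in front of the face, positive about the z of handle_grip). An over-centre detent of about 0.3 N m holds it at either end and snaps it over once past the middle.
- hasp_pin (a point): Pivot pin of the steel lockout hasp, at the face: 6 mm to the tail side of the handle's axis and parallel to it. It turns with the handle (axes of the hasp: z out of the face, -x from the pin to the thumb tab). The hasp is a 3 mm plate lying under the grip bar, 10.5 mm above the face, with a 10 mm padlock hole, and ends in an upright thumb tab.
- hasp_tab (a point): Centre of the hasp's upright thumb tab, 48 mm from the pin and 27 mm above the sloped face. When nested the tab stands 12 mm past the tail end of the grip bar (54 mm from the handle's axis): 14 mm wide across the bar, 4 mm thick along it, top 36 mm above the face. Nothing stands on the face beside the tab or up or down the slope from it while the handle is at off.
- lockout_hasp (a joint): Swing of the hasp relative to the handle, rad: 0 = nested under the bar; grows clockwise seen from in front (handle at off: the tab, at the right, swings down the slope); stop at 1.0; padlock hole clear from 0.6. About 1.3 N on the tab moves it; it stays where left. A lug on the face blocks it while the handle is on. Over 5 N against its stop may turn the handle back on.
- motor_unit: Cream micromotor control unit, fixed: 230 mm deep x 200 wide x 91 high. Its fascia slopes 18 degrees from level and looks up and to its own -x side. Origin: bench level under the middle; x to its back, y to its left, z up. The fascia also carries, 95 mm to the right of the power knob, a black speed dial (38 mm diameter, 21 mm high), not to be used.
- pull_knob (a point): Middle of the round black head of the power switch (27 mm diameter, 13 mm thick on a short tapered neck, red dot on its end). z: out of the fascia, the way it pulls. 25 mm out from the fascia when home (head from 20 to 33 mm out); moves with the knob. Within 60 mm of its axis stand only a collar (33 mm across, 6 mm high) under it, a pilot lamp and a socket, both under 7 mm high.
- pull_switch (a joint): Travel of the power knob, m: 0 = home (off), 0.012 = out in its detent (on). An over-centre detent of about 5 N holds it at both ends and snaps it over beyond the middle.
- padlock_mid (a point): Middle of a red lockout padlock (64 x 40 x 20 mm, steel shackle) lying flat and loose on the bench in front of the isolator; to be left alone.
- bur_tin_mid (a point): Middle of a small round tin with a brass lid (58 mm diameter, 26 mm high) standing loose on top of the motor unit, behind the fascia; to be left alone.
- pliers: Small blue-handled pliers, about 120 mm long, lying loose on the bench at the robot's right; to be left alone.
There are look-alikes about, which are no part of the job. Leave any green look-alike of the isolator alone.

How it is judged:
By the outcome, as a careful person would: the job done as asked, in the order asked, and still so for the second after the job is handed in, with the robot touching nothing.
It also fails if it takes over 61 s, if anything falls off the work surface, if the arm or the gripper's body presses on something with over 40 N, if the wrist force passes 120 N, or if a joint passes its speed limit or range.

## Working session

There is one attempt and no reset: what is moved stays moved. The work goes in short steps, Python scripts to look and compute and a shell command to move; the robot and the scene stay as the last step left them, time stands still between calls to the robot, and variables do not carry over. Pictures are saved under pics/ and viewed, at most 10 in all, crops included, and the job is handed in when it is done.

```bash
mkdir -p pics; python3 - <<'E'
from rig import env
import cv2,json
s=env.observe();print(s)
for n in("scene","top","wrist"):
    cv2.imwrite(f"pics/{n}0.png",env.read_camera(n));print(n,env.camera_model(n))
E
```

```text
{'time': 0.0, 'joints': array([ 1.19638681e+00,  3.14002457e-01,  4.49677598e-02,  1.30360001e+00,
       -8.62790593e-06,  1.43117551e+00]), 'dq': array([-3.18985448e-04,  1.58487492e-04, -4.22816130e-04,  9.38618732e-04,
        5.58177621e-04, -4.23825441e-05]), 'tau': array([ 1.70029307e-03, -4.80622458e+01,  2.98534441e+01,  1.92253356e-02,
       -5.30079080e-05, -7.83654826e-06]), 'position': array([0.1336105 , 0.55876171, 0.24740309]), 'orientation': array([-2.29480913e-04,  1.17124842e-01,  9.93116774e-01, -8.90093028e-04]), 'wrist_force': array([ 0.27419617, -0.04388167, -0.36716066]), 'moment': array([-0.02352245,  0.02284373, -0.03449697]), 'finger_force': 0.0, 'finger_gap': 0.08519320564734435}
scene {'vertical_fov': 56.15020439811122, 'cx': 314.11780158801014, 'cy': 241.07986435322678, 'D': array([-0.07683582,  0.        ,  0.        ,  0.        ,  0.        ]), 'position': array([ 1.31420579, -0.0462316 ,  0.59488028]), 'orientation': array([0.60689025, 0.33958007, 0.36354821, 0.61984054])}
top {'vertical_fov': 52.12890026604808, 'cx': 317.2887791699891, 'cy': 238.27633266913753, 'D': array([0.02874122, 0.        , 0.        , 0.        , 0.        ]), 'position': array([ 0.43193713, -0.09698451,  0.9951273 ]), 'orientation': array([ 0.7170752 ,  0.01737656, -0.01495345, -0.69661869])}
wrist {'vertical_fov': 66.67277384773584, 'cx': 320.5371945439596, 'cy': 238.30290298956888, 'D': array([-0.06420554,  0.        ,  0.        ,  0.        ,  0.        ]), 'hand_eye': array([[ 1.06605697e-03,  9.47894683e-01,  3.18582068e-01,
         8.23980947e-02],
       [ 9.99999368e-01, -8.97132858e-04, -6.76964743e-04,
         1.08353595e-03],
       [-3.55880839e-04,  3.18582589e-01, -9.47895040e-01,
        -1.25356791e-01],
       [ 0.00000000e+00,  0.00000000e+00,  0.00000000e+00,
         1.00000000e+00]])}
```

View pics/top0.png

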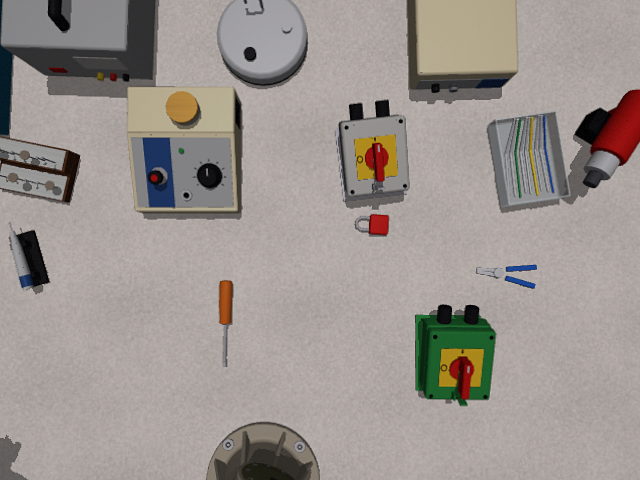

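View pics/scene0.png

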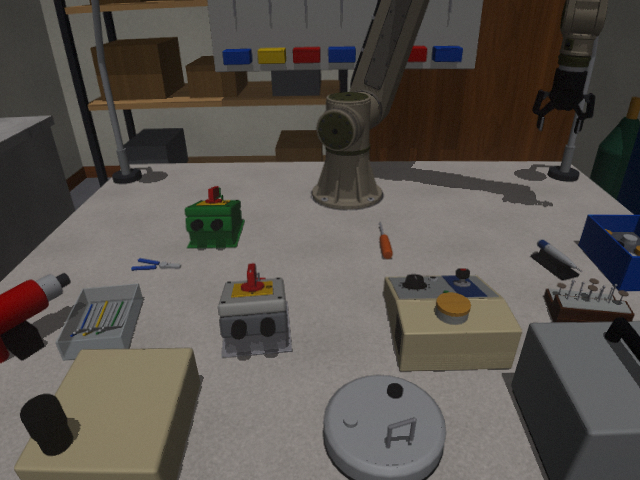

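The top view shows the grey isolator at (375,157) with its handle at on, the padlock at (375,225), the unit at (185,150), its knob at (157,178) and its tin at (182,107). The green look-alike is at (460,360). The scene view shows the same layout from behind.

```bash
cat > h.py <<'E'
from rig import env
import numpy as np, cv2, json
from scipy.spatial.transform import Rotation as R
def rot(q): return R.from_quat([q[1],q[2],q[3],q[0]])
def cam(name,s=None):
    m=env.camera_model(name); f=240/np.tan(np.radians(m["vertical_fov"])/2)
    K=np.array([[f,0,m["cx"]],[0,f,m["cy"]],[0,0,1]])
    if name=="wrist":
        T=np.eye(4);T[:3,:3]=rot(s["orientation"]).as_matrix();T[:3,3]=s["position"];T=T@m["hand_eye"]
    else:
        T=np.eye(4);T[:3,:3]=rot(m["orientation"]).as_matrix();T[:3,3]=m["position"]
    T=T@np.diag([1,-1,-1,1.])  # to cv axes
    return K,m["D"],T
def ray(c,px):
    K,D,T=c; u=cv2.undistortPoints(np.array([[px]],float),K,D)[0,0]
    d=T[:3,:3]@np.array([u[0],u[1],1]); return T[:3,3],d/np.linalg.norm(d)
def atz(c,px,z): o,d=ray(c,px); return o+d*(z-o[2])/d[2]
def tri(rs):
    A=0;b=0
    for o,d in rs:
        P=np.eye(3)-np.outer(d,d);A=A+P;b=b+P@o
    p=np.linalg.solve(A,b); return p,[np.linalg.norm(np.cross(p-o,d)) for o,d in rs]
def proj(c,P):
    K,D,T=c; Ti=np.linalg.inv(T)
    return cv2.projectPoints(np.atleast_2d(P).astype(float),cv2.Rodrigues(Ti[:3,:3])[0],Ti[:3,3],K,D)[0][:,0]
E
python3 - <<'E'
from h import *
c=cam("top")
for n,p,z in[("handle",(377,157),.115),("knob",(156,177),.1),("unit c",(185,150),.08),("padlock",(378,225),.01)]: print(n,atz(c,p,z).round(3))
im=cv2.imread("pics/top0.png")
a=cv2.resize(im[80:230,100:250],(400,400),interpolation=cv2.INTER_CUBIC);b=cv2.resize(im[95:245,305:455],(400,400),interpolation=cv2.INTER_CUBIC)
cv2.imwrite("pics/c1.png",np.hstack([a,b]))
E
```

```text
handle [ 0.622 -0.197  0.115]
knob [0.577 0.205 0.1  ]
unit c [0.632 0.16  0.08 ]
padlock [ 0.507 -0.214  0.01 ]
```

View pics/c1.png

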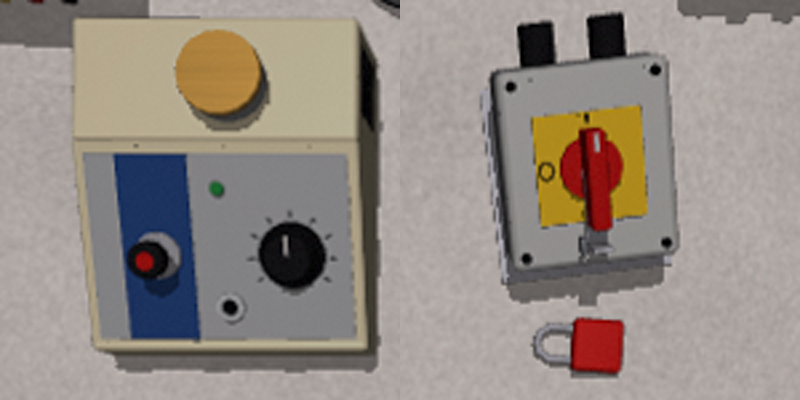

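```bash
cat >> h.py <<'E'
def tool(zdir,ydir):
    z=np.array(zdir,float);z/=np.linalg.norm(z);y=np.array(ydir,float);y-=z*(y@z);y/=np.linalg.norm(y)
    return R.from_matrix(np.c_[np.cross(y,z),y,z])
def plan(p,r,n=None,s=None,r0=None):
    """turn spread evenly over n rows, shift in axes at the start of each row"""
    s=s or env.observe(); p0=np.array(s["position"]); r0=r0 or rot(s["orientation"])
    w=(r0.inv()*r).as_rotvec(); d=np.array(p)-p0
    n=n or int(np.ceil(max(np.abs(w).max()/.08,np.linalg.norm(d)/.038,1)))
    print("rows",n,"turn/row",(w/n/.08).round(3).tolist())
    for i in range(n):
        ri=r0*R.from_rotvec(w*i/n); print((ri.inv().apply(d/n)/.04).round(3).tolist(),end=" ")
    print(" | all shift in start axes, fs:",(r0.inv().apply(d)/.04).round(3).tolist())
E
python3 - <<'E'
from h import *
plan([.5,.19,.28],tool([0,0,-1],[0,1,0]))
E
```

```text
rows 14 turn/row [-0.001, -0.0, -0.21]
[-0.79, -0.489, -0.057] [-0.781, -0.502, -0.057] [-0.773, -0.515, -0.057] [-0.764, -0.528, -0.057] [-0.755, -0.54, -0.057] [-0.746, -0.553, -0.057] [-0.736, -0.565, -0.057] [-0.727, -0.578, -0.058] [-0.717, -0.59, -0.058] [-0.707, -0.602, -0.058] [-0.697, -0.613, -0.058] [-0.687, -0.625, -0.058] [-0.676, -0.636, -0.058] [-0.665, -0.648, -0.058]  | all shift in start axes, fs: [-11.053, -6.84, -0.802]
```

```bash
python3 -m pendant '{"xyz":[[-0.79,-0.49,-0.06],[-0.78,-0.5,-0.06],[-0.77,-0.52,-0.06],[-0.76,-0.53,-0.06],[-0.75,-0.54,-0.06],[-0.75,-0.55,-0.06],[-0.74,-0.57,-0.06]],"turn":[[0,0,-0.21],[0,0,-0.21],[0,0,-0.21],[0,0,-0.21],[0,0,-0.21],[0,0,-0.21],[0,0,-0.21]]}' 1
python3 -m pendant '{"xyz":[[-0.73,-0.58,-0.06],[-0.72,-0.59,-0.06],[-0.71,-0.6,-0.06],[-0.7,-0.61,-0.06],[-0.69,-0.63,-0.06],[-0.68,-0.64,-0.06],[-0.67,-0.65,-0.06],[0,0,0]],"turn":[[0,0,-0.21],[0,0,-0.21],[0,0,-0.21],[0,0,-0.21],[0,0,-0.21],[0,0,-0.21],[0,0,-0.21],[0,0,0]]}'
python3 - <<'E'
from h import *
s=env.observe();cv2.imwrite("pics/w1.png",env.read_camera("wrist"));json.dump({k:list(map(float,s[k])) for k in("position","orientation")},open("w1.json","w"))
print(s["dq"].round(3))
plan([.52,-.19,.28],tool([0,0,-1],[0,1,0]))
E
```

```text
time: 0.85
position: [0.3175, 0.3732, 0.265]
orientation: [-0.0, 0.058, 0.998, -0.0]
wrist_force: [1.2, 1.1, -0.0]
finger_gap: 0.0854
finger_force: 0.0
time: 1.65
position: [0.5038, 0.1868, 0.2814]
orientation: [0.001, 0.002, 1.0, -0.0]
wrist_force: [-0.4, 0.1, -0.2]
finger_gap: 0.0855
finger_force: 0.0
[ 0.057 -0.025 -0.039  0.021  0.033  0.058]
rows 10 turn/row [-0.0, -0.001, -0.004]
[-0.048, -0.945, 0.003] [-0.048, -0.945, 0.003] [-0.047, -0.945, 0.003] [-0.047, -0.945, 0.003] [-0.047, -0.945, 0.003] [-0.046, -0.945, 0.003] [-0.046, -0.945, 0.003] [-0.046, -0.945, 0.003] [-0.045, -0.945, 0.003] [-0.045, -0.945, 0.003]  | all shift in start axes, fs: [-0.479, -9.452, 0.033]
```

```bash
python3 -m pendant '{"xyz":[[-0.05,-0.95,0],[-0.05,-0.95,0],[-0.05,-0.95,0],[-0.05,-0.95,0],[-0.05,-0.95,0]],"turn":[[0,0,0],[0,0,0],[0,0,0],[0,0,0],[0,0,0]]}' >/dev/null
python3 -m pendant '{"xyz":[[-0.05,-0.95,0],[-0.05,-0.95,0],[-0.05,-0.95,0],[-0.05,-0.95,0],[-0.05,-0.95,0],[0,0,0],[0,0,0]],"turn":[[0,0,0],[0,0,0],[0,0,0],[0,0,0],[0,0,0],[0,0,0],[0,0,0]]}'
python3 - <<'E'
from h import *
s=env.observe();cv2.imwrite("pics/w2.png",env.read_camera("wrist"));json.dump({k:list(map(float,s[k])) for k in("position","orientation")},open("w2.json","w"))
print(s["joints"].round(2),s["dq"].round(3))
# crops, rotated 180 so that world x is up
a=cv2.rotate(cv2.imread("pics/w1.png"),1);b=cv2.rotate(cv2.imread("pics/w2.png"),1)
cv2.imwrite("pics/w1r.png",a);cv2.imwrite("pics/w2r.png",b)
E
```

```text
time: 2.9
position: [0.5207, -0.1898, 0.2814]
orientation: [-0.001, 0.0, 1.0, 0.001]
wrist_force: [0.1, 0.2, -0.4]
finger_gap: 0.0852
finger_force: 0.0
[-0.49  0.27  0.06  1.37  0.   -0.49] [ 0.03  -0.015 -0.008  0.005  0.001 -0.001]
```

View pics/w1r.png

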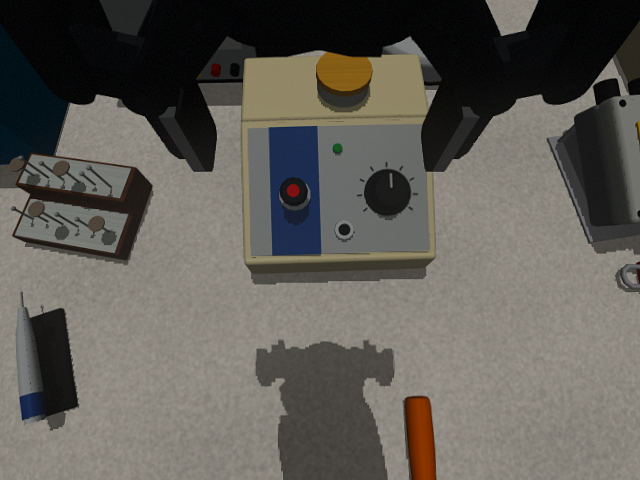

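View pics/w2r.png

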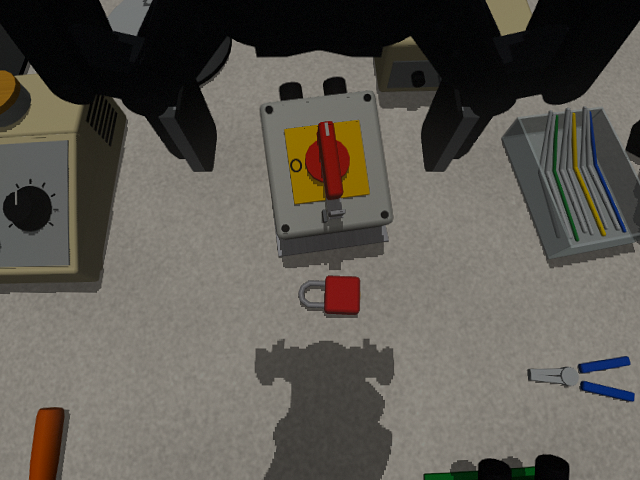

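w1r (turned 180°) shows the knob dot at (293,190), pilot lamp (337,148), socket (344,230) and dial (389,191). w2r shows the isolator's cover screws at (270,109), (366,98), (286,229) and (382,215), the bar from (326,123) to (335,196), and the tab at (335,213).

```bash
python3 - <<'E'
from h import *
ct=cam("top")
def W(f,p): return ray(cam("wrist",json.load(open(f))),(639-p[0],479-p[1]))
def Tp(p,off): return ray(ct,(p[0]/2.6667+off[0]-.3,p[1]/2.6667+off[1]-.3))
U=(100,80);I=(305,95)
pts={}
for n,w,t in[("dot",(293,190),(145,261)),("lamp",(337,148),(216,188)),("sock",(344,230),(230,307)),("dial",(388,191),(292,255)),
 ("fTL",(247,125),(80,150)),("fBL",(246,262),(100,348)),("fBR",(435,259),(367,347))]:
    p,e=tri([W("w1.json",w),Tp(t,U)]);pts[n]=p;print(n,(p*1e3).round(1),(np.array(e)*1e3).round(1))
for n,w,t in[("s1",(270,109),(110,87)),("s2",(366,98),(256,70)),("s3",(286,229),(127,259)),("s4",(382,215),(267,243)),
 ("p1",(285,127),(131,118)),("p2",(358,121),(240,106)),("p3",(292,204),(140,227)),("p4",(370,194),(246,216)),
 ("bp",(326,123),(193,130)),("bt",(335,196),(199,229)),("lock",(342,295),(198,345))]:
    p,e=tri([W("w2.json",w),Tp(t,I)]);pts[n]=p;print(n,(p*1e3).round(1),(np.array(e)*1e3).round(1))
s=[pts[f"s{i}"] for i in(1,2,3,4)];c=np.mean(s,0);n=np.cross(s[0]-s[3],s[1]-s[2]);n/=np.linalg.norm(n);n*=np.sign(n[2])
up=(s[0]+s[1]-s[2]-s[3]);print("c",c,"n",n,"tilt",np.degrees(np.arccos(n[2])),"yaw",np.degrees(np.arctan2(up[1],up[0])), "nyaw",np.degrees(np.arctan2(-n[1],-n[0])))
for a,b in(("bp","bt"),("lamp","sock"),("dial","dot"),("fBL","fBR"),("fTL","fBL")):
    d=pts[a]-pts[b];print(a,b,np.linalg.norm(d).round(4),d.round(4),np.degrees(np.arctan2(d[1],d[0])).round(1))
E
```

```text
dot [576.8 211.2  95. ] [0.9 0.9]
lamp [631.9 168.   81.5] [0.6 0.6]
sock [551.2 161.6  56. ] [0.2 0.2]
dial [588.5 115.8  69. ] [0.7 0.7]
fTL [653.1 260.3  92.2] [0.8 0.8]
fBL [522.1 263.1  34.1] [2.1 2.1]
fBR [526.2  64.8  37.3] [0.8 0.8]
s1 [ 676.7 -139.9  108.1] [0.1 0.1]
s2 [ 691.3 -237.7  107.1] [1.6 1.6]
s3 [ 563.9 -156.6   70.3] [0.5 0.5]
s4 [ 578.3 -253.7   70.6] [2.2 2.2]
p1 [ 656.2 -155.1  106.6] [0.3 0.3]
p2 [ 667.7 -228.8  101.1] [1.1 1.1]
p3 [ 584.2 -163.6   85.3] [1.1 1.1]
p4 [ 594.6 -238.4   84.6] [0. 0.]
bp [ 643.1 -194.8  130.7] [0.1 0.1]
bt [ 580.4 -202.9  109.8] [0.1 0.1]
lock [ 507.9 -214.1   18.8] [1. 1.]
c [ 0.62753773 -0.19695774  0.08902408] n [-0.30564507 -0.0486383   0.95090242] tilt 18.028549826028662 yaw 8.224586221048607 nyaw 9.041849314028962
bp bt 0.0665 [0.0627 0.0081 0.0209] 7.3
lamp sock 0.0849 [0.0807 0.0065 0.0255] 4.6
dial dot 0.0995 [ 0.0117 -0.0954 -0.026 ] -83.0
fBL fBR 0.1983 [-0.004   0.1983 -0.0031] 91.2
fTL fBL 0.1433 [ 0.131  -0.0028  0.058 ] -1.2
```

```bash
cat >> h.py <<'E'
ps=np.radians(7.8);FC=np.array([.627,-.197,.088]);N=np.array([-.309*np.cos(ps),-.309*np.sin(ps),.951])
UP=np.array([.951*np.cos(ps),.951*np.sin(ps),.309]);LF=np.array([-np.sin(ps),np.cos(ps),0])
def iso(up,left,out): return FC+UP*up+LF*left+N*out
E
python3 - <<'E'
from h import *
r=tool(-N,LF)
plan(iso(0,0,.095),r,6)
E
```

```text
rows 6 turn/row [-0.042, -0.655, -0.28]
[-0.322, -0.05, 0.43] [-0.298, -0.059, 0.446] [-0.273, -0.067, 0.461] [-0.247, -0.074, 0.474] [-0.22, -0.081, 0.486] [-0.192, -0.087, 0.496]  | all shift in start axes, fs: [-1.932, -0.302, 2.579]
```

```bash
python3 -m pendant '{"xyz":[[-0.32,-0.05,0.43],[-0.3,-0.06,0.45],[-0.27,-0.07,0.46],[-0.25,-0.07,0.47],[-0.22,-0.08,0.49],[-0.19,-0.09,0.5],[0,0,0],[0,0,0]],"turn":[[-0.04,-0.66,-0.28],[-0.04,-0.66,-0.28],[-0.04,-0.66,-0.28],[-0.04,-0.66,-0.28],[-0.04,-0.66,-0.28],[-0.04,-0.66,-0.28],[0,0,0],[0,0,0]]}'
python3 - <<'E'
from h import *
r=tool(-N,LF)
plan(iso(0,0,.035),r,4)
s=env.observe();c=cam("wrist",s);im=env.read_camera("wrist")
for P in (iso(0,0,0),iso(0,0,.042),iso(.028,0,.042),iso(-.040,0,.042),iso(-.054,0,.036)):
    q=proj(c,P)[0];cv2.circle(im,tuple(map(int,q.round())),4,(255,0,255),1)
cv2.imwrite("pics/w3.png",cv2.rotate(im,1))
E
```

```text
time: 3.75
position: [0.5979, -0.2006, 0.1786]
orientation: [0.157, -0.068, 0.985, 0.01]
wrist_force: [0.0, -0.9, 0.9]
finger_gap: 0.0851
finger_force: 0.0
rows 4 turn/row [-0.002, 0.003, 0.003]
[0.001, -0.002, 0.377] [0.001, -0.002, 0.377] [0.001, -0.002, 0.377] [0.001, -0.002, 0.377]  | all shift in start axes, fs: [0.004, -0.008, 1.506]
```

View pics/w3.png

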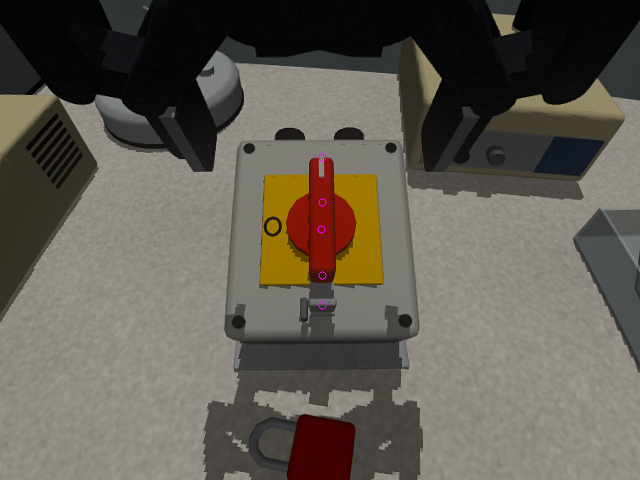

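The overlay lies on the bar, disc and tab to within a few pixels: bar ends at (321,158) and (321,280), tab at (322,303). I'll go in and grip.

```bash
python3 -m pendant '{"xyz":[[0,0,0.5],[0,0,0.5],[0,0,0.5],[0,0,0],[0,0,0]],"turn":[[0,0,0],[0,0,0],[0,0,0],[0,0,0],[0,0,0]]}'
python3 -m pendant '{"xyz":[[0,0,0],[0,0,0],[0,0,0],[0,0,0],[0,0,0],[0,0,0]],"turn":[[0,0,0],[0,0,0],[0,0,0],[0,0,0],[0,0,0],[0,0,0]]}' 0 80
```

```text
time: 4.3
position: [0.6174, -0.1998, 0.1226]
orientation: [0.158, -0.067, 0.985, 0.01]
wrist_force: [0.3, -1.1, -0.2]
finger_gap: 0.0855
finger_force: 0.0
time: 4.9
position: [0.6169, -0.1995, 0.1221]
orientation: [0.158, -0.067, 0.985, 0.01]
wrist_force: [-3.4, 2.2, 5.8]
finger_gap: 0.0127
finger_force: 78.8
```

```bash
Z='[0,0,0]'; python3 -m pendant '{"xyz":[[0,0,0],[0,0,0],[0,0,0],[0,0,0],[0,0,0],[0,0,0],[0,0,0],[0,0,0]],"turn":[[0,0,-0.9],[0,0,-0.9],[0,0,-0.9],[0,0,-0.9],[0,0,-0.9],[0,0,-0.9],[0,0,-0.9],[0,0,-0.9]]}'
python3 -m pendant '{"xyz":[[0,0,0],[0,0,0],[0,0,0],[0,0,0],[0,0,0],[0,0,0],[0,0,0],[0,0,0]],"turn":[[0,0,-0.9],[0,0,-0.9],[0,0,-0.9],[0,0,-0.9],[0,0,-0.9],[0,0,-0.9],[0,0,-0.9],[0,0,-0.9]]}'
python3 -m pendant '{"xyz":[[0,0,0],[0,0,0],[0,0,0],[0,0,0],[0,0,0],[0,0,0],[0,0,0]],"turn":[[0,0,-0.9],[0,0,-0.9],[0,0,-0.9],[0,0,-0.9],[0,0,-0.2],[0,0,0],[0,0,0]]}'
python3 - <<'E'
from h import *
s=env.observe();print(s["moment"],s["joints"].round(2)); r=rot(s["orientation"]); print("turned",(tool(-N,LF).inv()*r).as_rotvec())
E
```

```text
time: 5.7
position: [0.6171, -0.2, 0.1222]
orientation: [0.154, -0.345, 0.925, -0.036]
wrist_force: [-2.8, 0.2, 4.9]
finger_gap: 0.0125
finger_force: 78.6
time: 6.5
position: [0.6175, -0.2002, 0.1223]
orientation: [0.138, -0.594, 0.789, -0.079]
wrist_force: [-0.5, -0.2, 3.4]
finger_gap: 0.0126
finger_force: 78.5
time: 7.2
position: [0.6178, -0.2003, 0.1224]
orientation: [-0.125, 0.705, -0.691, 0.098]
wrist_force: [0.2, 1.1, 5.3]
finger_gap: 0.0123
finger_force: 78.6
[0.30992104 0.05254586 0.49497815] [-0.52  0.33 -0.31  0.68  0.19 -2.09]
turned [ 0.00583651 -0.00177267 -1.45545843]
```

```bash
python3 -m pendant '{"xyz":[[0,0,0],[0,0,0],[0,0,0],[0,0,0]],"turn":[[0,0,-0.9],[0,0,-0.8],[0,0,0],[0,0,0]]}'
python3 - <<'E'
from h import *
s=env.observe();print(s["moment"]); r=rot(s["orientation"]); print("turned",(tool(-N,LF).inv()*r).as_rotvec())
E
python3 -m pendant '{"xyz":[[0,0,0],[0,0,0],[0,0,0],[0,0,0]],"turn":[[0,0,0],[0,0,0],[0,0,0],[0,0,0]]}' 1
```

```text
time: 7.6
position: [0.6179, -0.2003, 0.1224]
orientation: [-0.118, 0.75, -0.642, 0.107]
wrist_force: [1.4, 0.6, 5.0]
finger_gap: 0.0123
finger_force: 78.7
[ 0.69336346 -0.06712303 -0.35154949]
turned [ 0.00610275 -0.00195668 -1.58961862]
time: 8.0
position: [0.6166, -0.1999, 0.121]
orientation: [-0.117, 0.751, -0.641, 0.105]
wrist_force: [0.1, -0.2, -0.1]
finger_gap: 0.0697
finger_force: 0.0
```

```bash
python3 -m pendant '{"xyz":[[0,0,-0.5],[0,0,-0.6],[0,0,-0.6],[0,0,0],[0,0,0]],"turn":[[0,0,0],[0,0,0],[0,0,0],[0,0,0],[0,0,0]]}'
python3 - <<'E'
from h import *
s=env.observe();c=cam("wrist",s);im=env.read_camera("wrist")
for P in (iso(0,0,0),iso(0,.028,.042),iso(0,-.040,.042),iso(.007,-.054,.036),iso(-.007,-.054,.036)):
    q=proj(c,P)[0];cv2.circle(im,tuple(map(int,q.round())),4,(255,0,255),1)
cv2.imwrite("pics/w4.png",im)
plan(iso(0,-.056,.080),tool(-N,-UP),3)
E
```

```text
time: 8.5
position: [0.5962, -0.203, 0.1864]
orientation: [-0.117, 0.751, -0.641, 0.106]
wrist_force: [-0.5, 0.8, 0.1]
finger_gap: 0.0853
finger_force: 0.0
rows 3 turn/row [-0.01, -0.008, 0.088]
[0.455, 0.009, 0.188] [0.455, 0.006, 0.187] [0.455, 0.003, 0.187]  | all shift in start axes, fs: [1.365, 0.028, 0.563]
```

View pics/w4.png

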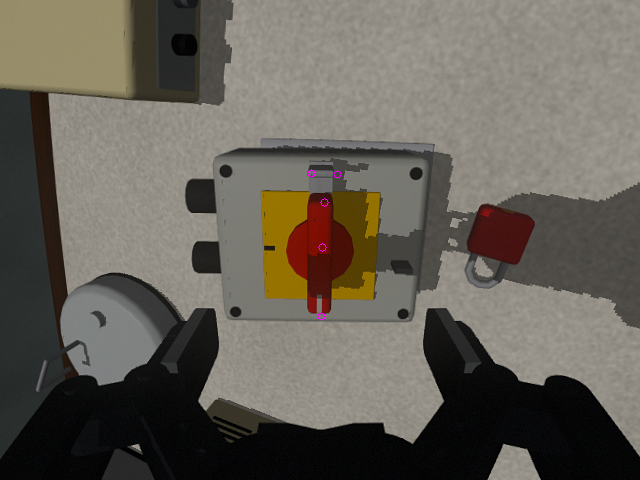

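The handle is crosswise at off, with the tab at (322,172) nested past its tail end at the right. Next I'll cage the tab between half-closed fingers.

```bash
python3 -m pendant '{"xyz":[[0.45,0,0.18],[0.46,-0.01,0.19],[0.46,-0.01,0.19],[0,0,0],[0,0,0]],"turn":[[0,0,0.1],[0,0,0.1],[0,0,0.1],[0,0,0],[0,0,0]]}' 0.3 20
python3 - <<'E'
from h import *
plan(iso(.001,-.056,.036),tool(-N,-UP),3)
E
```

```text
time: 9.05
position: [0.6115, -0.2569, 0.1639]
orientation: [-0.118, 0.743, -0.651, 0.103]
wrist_force: [-0.0, 0.9, -0.1]
finger_gap: 0.0254
finger_force: 0.0
rows 3 turn/row [-0.006, -0.004, -0.019]
[-0.011, 0.001, 0.362] [-0.011, 0.001, 0.362] [-0.01, 0.001, 0.362]  | all shift in start axes, fs: [-0.032, 0.004, 1.086]
```

```bash
python3 -m pendant '{"xyz":[[0,0,0.36],[0,0,0.36],[-0.03,0,0.36],[0,0,0],[0,0,0]],"turn":[[0,0,0],[0,0,0],[0,0,0],[0,0,0],[0,0,0]]}'
python3 -m pendant '{"xyz":[[-0.004,0.1,0],[-0.004,0.1,0],[-0.004,0.1,0],[-0.004,0.1,0],[-0.004,0.1,0],[-0.004,0.1,0]],"turn":[[0,0,1],[0,0,1],[0,0,1],[0,0,1],[0,0,1],[0,0,1]]}'
python3 -m pendant '{"xyz":[[-0.004,0.1,0],[-0.004,0.1,0],[-0.004,0.1,0],[-0.004,0.1,0],[-0.004,0.1,0],[-0.004,0.1,0],[0,0,0],[0,0,0]],"turn":[[0,0,1],[0,0,1],[0,0,1],[0,0,1],[0,0,1],[0,0,1],[0,0,0],[0,0,0]]}'
```

```text
time: 9.55
position: [0.6247, -0.2522, 0.1233]
orientation: [-0.118, 0.743, -0.65, 0.104]
wrist_force: [0.5, -0.4, 0.2]
finger_gap: 0.0251
finger_force: 0.0
time: 10.15
position: [0.6033, -0.2508, 0.1184]
orientation: [0.141, -0.566, 0.809, -0.074]
wrist_force: [1.2, -0.9, -0.5]
finger_gap: 0.0257
finger_force: 0.7
time: 10.95
position: [0.584, -0.2373, 0.1124]
orientation: [0.154, -0.36, 0.919, -0.039]
wrist_force: [0.2, -0.9, 0.0]
finger_gap: 0.0255
finger_force: 0.2
```

```bash
python3 -m pendant '{"xyz":[[0,-0.05,0],[0,0,-0.4],[0,0,-0.6],[0,0,-0.6],[0,0,-0.6],[0,0,0],[0,0,0]],"turn":[[0,0,0],[0,0,0],[0,0,0],[0,0,0],[0,0,0],[0,0,0],[0,0,0]]}'
python3 - <<'E'
from h import *
s=env.observe();c=cam("wrist",s);im=env.read_camera("wrist")
for th in(.6,.85,1.):
    q=proj(c,iso(-.048*np.sin(th),-.006-.048*np.cos(th),.036))[0];cv2.circle(im,tuple(map(int,q.round())),4,(255,0,255),1)
cv2.imwrite("pics/w5.png",im)
plan([.52,.20,.25],tool([.309,0,-.951],[0,1,0]))
E
```

```text
time: 11.65
position: [0.558, -0.2424, 0.1959]
orientation: [0.154, -0.359, 0.92, -0.039]
wrist_force: [0.3, -0.2, -1.1]
finger_gap: 0.0255
finger_force: 0.0
rows 12 turn/row [0.04, 0.016, 0.768]
[-0.594, 0.711, -0.096] [-0.549, 0.746, -0.099] [-0.502, 0.778, -0.102] [-0.453, 0.807, -0.105] [-0.402, 0.833, -0.108] [-0.35, 0.855, -0.112] [-0.297, 0.875, -0.115] [-0.243, 0.891, -0.118] [-0.187, 0.904, -0.121] [-0.131, 0.913, -0.124] [-0.075, 0.919, -0.127] [-0.018, 0.922, -0.13]  | all shift in start axes, fs: [-7.124, 8.531, -1.151]
```

View pics/w5.png

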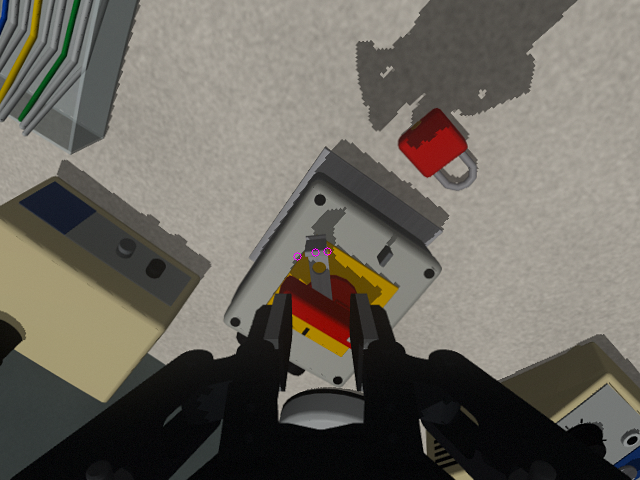

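The hasp is swung out to about 0.85 rad with the tab at (317,245), the padlock hole clear at (319,268) and the handle still off. Next is the unit.

```bash
python3 - <<'E'
from h import *
plan([.541,.211,.215],tool([.309,0,-.951],[0,1,0]),14)
E
```

```text
rows 14 turn/row [0.034, 0.013, 0.659]
[-0.532, 0.611, -0.01] [-0.499, 0.638, -0.013] [-0.465, 0.663, -0.015] [-0.429, 0.687, -0.017] [-0.393, 0.708, -0.02] [-0.355, 0.728, -0.022] [-0.316, 0.746, -0.025] [-0.276, 0.761, -0.027] [-0.236, 0.775, -0.029] [-0.194, 0.786, -0.032] [-0.153, 0.795, -0.034] [-0.111, 0.802, -0.036] [-0.068, 0.806, -0.039] [-0.026, 0.809, -0.041]  | all shift in start axes, fs: [-7.451, 8.55, -0.147]
```

```bash
python3 -m pendant '{"xyz":[[-0.53,0.61,-0.01],[-0.5,0.64,-0.01],[-0.46,0.66,-0.02],[-0.43,0.69,-0.02],[-0.39,0.71,-0.02],[-0.36,0.73,-0.02],[-0.32,0.75,-0.02]],"turn":[[0.03,0.01,0.66],[0.03,0.01,0.66],[0.03,0.01,0.66],[0.03,0.01,0.66],[0.03,0.01,0.66],[0.03,0.01,0.66],[0.03,0.01,0.66]]}' 1
python3 -m pendant '{"xyz":[[-0.28,0.76,-0.03],[-0.24,0.77,-0.03],[-0.19,0.79,-0.03],[-0.15,0.8,-0.03],[-0.11,0.8,-0.04],[-0.07,0.81,-0.04],[-0.03,0.81,-0.04],[0,0,0]],"turn":[[0.03,0.01,0.66],[0.03,0.01,0.66],[0.03,0.01,0.66],[0.03,0.01,0.66],[0.03,0.01,0.66],[0.03,0.01,0.66],[0.03,0.01,0.66],[0,0,0]]}'
python3 -m pendant '{"xyz":[[0,0,0],[0,0,0]],"turn":[[0,0,0],[0,0,0]]}' >/dev/null
python3 - <<'E'
from h import *
s=env.observe();im=env.read_camera("wrist");json.dump({k:list(map(float,s[k])) for k in("position","orientation")},open("w6.json","w"))
print(s["position"],s["joints"].round(2))
cv2.imwrite("pics/w6r.png",cv2.rotate(im,1))
E
```

```text
time: 12.4
position: [0.5485, -0.0137, 0.204]
orientation: [0.157, -0.181, 0.971, -0.017]
wrist_force: [0.8, 0.0, -0.3]
finger_gap: 0.0853
finger_force: 0.0
time: 13.2
position: [0.5405, 0.2149, 0.2153]
orientation: [0.156, -0.002, 0.988, 0.004]
wrist_force: [0.5, 0.1, -0.8]
finger_gap: 0.0853
finger_force: 0.0
[0.54074768 0.21075021 0.21560771] [ 0.27  0.11 -0.34  0.81 -0.08  0.26]
```

View pics/w6r.png

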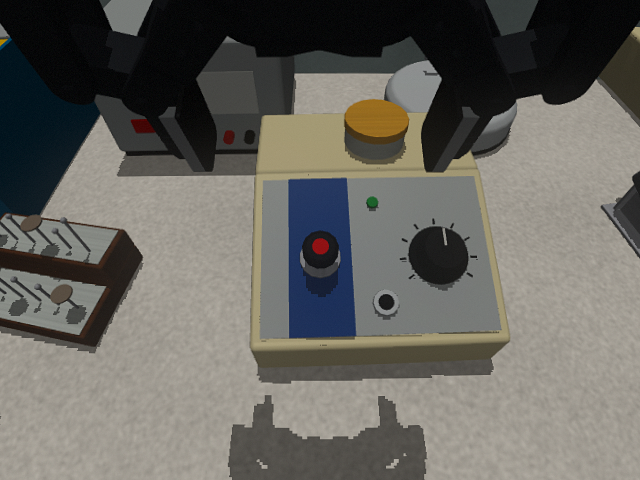

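The knob's dot is at (320,245.5), lamp at (372,202), socket at (386,302) and dial mark at (445,237). The knob lies midway between the fingers.

```bash
python3 - <<'E'
from h import *
ct=cam("top")
def W(f,p): return ray(cam("wrist",json.load(open(f))),(639-p[0],479-p[1]))
def Tp(p,off=(100,80)): return ray(ct,(p[0]/2.6667+off[0]-.3,p[1]/2.6667+off[1]-.3))
P={}
for n,w6,w1,t in[("dot",(320,245.5),(293,190),(145,261)),("lamp",(372,202),(337,148),(216,188)),("sock",(386,302),(344,230),(230,307)),("fTR",(475,176),(420,125),(348,155)),("fBR",(501,333),(430,251),(357,340)),("fBL",(260,339),(250,255),(105,341))]:
    p,e=tri([W("w6.json",w6),W("w1.json",w1),Tp(t)]);P[n]=p;q,_=tri([W("w6.json",w6),Tp(t)]);print(n,(p*1e3).round(1),(np.array(e)*1e3).round(1),(q*1e3).round(1))
n=np.array([-.309,0,.951])
for k in("lamp","sock","fTR","fBR","fBL"): print(k,"dot above fascia by",((P["dot"]-P[k])@n).round(4))
E
```

```text
dot [576.7 211.2  96.6] [0.8 0.7 1.3] [576.5 210.8  96.9]
lamp [631.6 167.9  82.9] [0.6 0.7 0.8] [631.5 167.5  83.4]
sock [551.1 161.4  58.1] [0.8 0.7 0.5] [551.2 161.1  58.7]
fTR [657.5  76.9  87.2] [2.4 3.9 2.4] [656.6  75.   89.3]
fBR [531.5  71.5  44.2] [0.2 0.5 0.4] [531.3  71.5  44. ]
fBL [526.9 256.8  44.8] [0.8 2.4 3.2] [525.9 255.4  45.9]
lamp dot above fascia by 0.0299
sock dot above fascia by 0.0287
fTR dot above fascia by 0.0339
fBR dot above fascia by 0.0358
fBL dot above fascia by 0.0338
```

```bash
python3 - <<'E'
from h import *
n=np.array([-.309,-.0076,.951]);d=np.array([.5767,.2111,.0966]);r=tool(-n,[-.025,1,0])
plan(d-.005*n,r,4)
E
```

```text
rows 4 turn/row [-0.01, 0.002, -0.081]
[0.018, 0.001, 0.81] [0.018, 0.0, 0.81] [0.018, -0.0, 0.81] [0.018, -0.001, 0.81]  | all shift in start axes, fs: [0.073, 0.003, 3.238]
```

```bash
python3 -m pendant '{"xyz":[[0.02,0,0.6],[0.02,0,0.6],[0.02,0,0.6],[0.01,0,0.6],[0,0,0.6],[0,0,0.24],[0,0,0],[0,0,0]],"turn":[[0,0,-0.08],[0,0,-0.08],[0,0,-0.08],[0,0,-0.08],[0,0,0],[0,0,0],[0,0,0],[0,0,0]]}'
python3 -m pendant '{"xyz":[[0,0,0],[0,0,0],[0,0,0],[0,0,0],[0,0,0],[0,0,0]],"turn":[[0,0,0],[0,0,0],[0,0,0],[0,0,0],[0,0,0],[0,0,0]]}' 0 40
```

```text
time: 14.25
position: [0.5792, 0.2116, 0.0934]
orientation: [0.158, -0.012, 0.987, 0.001]
wrist_force: [-0.3, 0.9, 1.6]
finger_gap: 0.0854
finger_force: 0.0
time: 14.85
position: [0.5791, 0.2104, 0.0938]
orientation: [0.158, -0.011, 0.987, -0.001]
wrist_force: [-2.4, -7.4, 6.9]
finger_gap: 0.0247
finger_force: 38.8
```

```bash
python3 -m pendant '{"xyz":[[0,0,-0.1],[0,0,-0.1],[0,0,-0.12],[0,0,0]],"turn":[[0,0,0],[0,0,0],[0,0,0],[0,0,0]]}'
python3 - <<'E'
from h import *
s=env.observe();n=np.array([-.309,-.0076,.951]);print((s["position"]-np.array([.5791,.2104,.0938]))@n, s["wrist_force"]@n)
E
```

```text
time: 15.25
position: [0.5753, 0.2103, 0.1054]
orientation: [0.158, -0.011, 0.987, -0.001]
wrist_force: [0.1, -6.7, 2.3]
finger_gap: 0.0247
finger_force: 43.7
0.012184612646450372 2.2380586516065675
```

```bash
python3 -m pendant '{"xyz":[[0,0,-0.03],[0,0,0],[0,0,0],[0,0,0]],"turn":[[0,0,0],[0,0,0],[0,0,0],[0,0,0]]}'
python3 -m pendant '{"xyz":[[0,0,0.12],[0,0,0.12],[0,0,0.12],[0,0,0.04],[0,0,0]],"turn":[[0,0,0],[0,0,0],[0,0,0],[0,0,0],[0,0,0]]}'
python3 - <<'E'
from h import *
s=env.observe();n=np.array([-.309,-.0076,.951]);print((s["position"]-np.array([.5791,.2104,.0938]))@n, s["wrist_force"]@n)
E
```

```text
time: 15.65
position: [0.5752, 0.2102, 0.1055]
orientation: [0.158, -0.011, 0.987, -0.001]
wrist_force: [5.5, -5.5, -6.6]
finger_gap: 0.0245
finger_force: 42.8
time: 16.15
position: [0.5792, 0.2104, 0.0936]
orientation: [0.158, -0.012, 0.987, -0.001]
wrist_force: [-12.2, -8.5, 21.4]
finger_gap: 0.0249
finger_force: 45.7
-0.00023257452882893804 24.174130224779656
```

```bash
python3 -m pendant '{"xyz":[[0,0,0],[0,0,0],[0,0,0],[0,0,0],[0,0,0]],"turn":[[0,0,0],[0,0,0],[0,0,0],[0,0,0],[0,0,0]]}' 1
python3 -m pendant '{"xyz":[[0,0,-0.4],[0,0,-0.6],[0,0,-0.8],[0,0,-0.8],[0,0,-0.65],[0,0,0],[0,0,0],[0,0,0]],"turn":[[0,0,0],[0,0,0],[0,0,0],[0,0,0],[0,0,0],[0,0,0],[0,0,0],[0,0,0]]}'
python3 - <<'E'
from h import *
s=env.observe();c=cam("wrist",s);im=env.read_camera("wrist");n=np.array([-.309,-.0076,.951]);d=np.array([.5767,.2111,.0966])
for P in(d,d+.012*n): cv2.circle(im,tuple(map(int,proj(c,P)[0].round())),4,(0,255,0),1)
a=cv2.rotate(im,1)[120:420,220:520]
b=cv2.resize(env.read_camera("top")[80:260,300:480],(400,400),interpolation=cv2.INTER_CUBIC)
cv2.imwrite("pics/f.png",np.hstack([cv2.resize(a,(400,400)),b]))
E
```

```text
time: 16.65
position: [0.5794, 0.2123, 0.0905]
orientation: [0.157, -0.012, 0.987, 0.001]
wrist_force: [0.7, -0.1, 0.4]
finger_gap: 0.0852
finger_force: 0.0
time: 17.45
position: [0.5385, 0.2113, 0.213]
orientation: [0.157, -0.012, 0.988, 0.001]
wrist_force: [-0.4, -0.1, 0.4]
finger_gap: 0.0856
finger_force: 0.0
```

View pics/f.png

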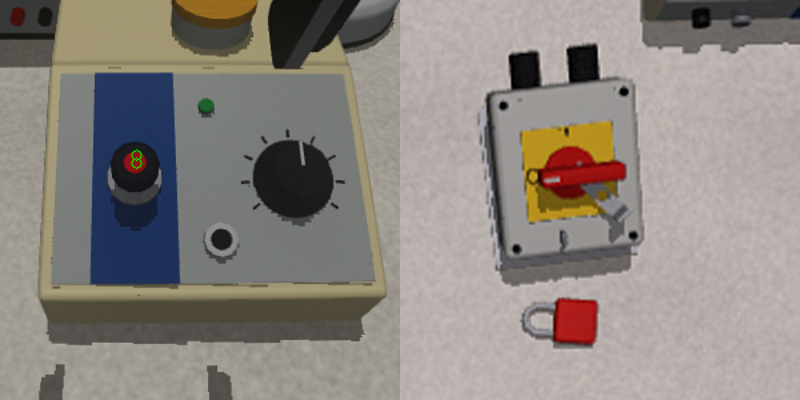

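The knob is home, with its dot at the earlier pixel (135,161 in the crop). The handle is off, the hasp is out, and the padlock and tin are undisturbed, so I'm handing in.

```bash
python3 -c "
from rig import env
print(env.close_job())"
```

```text
the job is handed in; nothing more can be done
None
```

Job handed in at about 17.5 s: isolator off, hasp swung out to about 0.85 rad with the padlock hole clear, and the power knob pulled to its detent, held about half a second and pushed fully home; the padlock, tin and pliers were not touched.

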